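# Check the dust extractor's filter against the work lamp

## Robot

A 7-joint arm with a two-finger parallel gripper is mounted at the origin on the work surface. World frame = base frame: x ahead of the robot, y to its left, z up, the work surface at z = 0. Lengths are in m, angles in degrees, forces in N, time in s.
With the tool pointing down it reaches from about 0.4 to 0.925 m from the base axis. Payload 5.6 kg.
Tool frame: the origin (TCP) lies on the centre line of the jaws, within the pads' length; the fingertips stand 11 mm ahead of it and the grasp point (between the pads) lies 8 mm behind it (r.tip_reach is the z of the fingertips in the tool frame, in m); z points along the fingers, y is the direction in which the jaws open and shut (so a half turn about z gives the same grasp; the last joint's range is limited). The gripper opens to 85 mm and grips with 20 to 120 N. Pads are 22 mm wide; open, the fingers measure 114 mm over their backs; the gripper's body (76 mm by 85 mm) begins 54 mm behind the grasp point. The pads swing forward as they close: fully open they stand 13 mm farther back than shut.
Start: joints at [-78.037, 26.786, -0.665, 91.828, 0.344, 61.387, -3.226], TCP at [0.162, 0.629, 0.242] pointing down, gripper open.
Joint ranges: [-144.91, 144.91], [-17.63, 115.5], [-89.93, 88.59], [15.96, 139.68], [-74.01, 254.01], [8.47, 105.57], [-167.45, 167.45]. Speed limits (degrees/s): [147.25, 147.25, 180, 180, 180, 180, 180].

## Interface

Orientations are given as a 3x3 rotation matrix whose columns are the frame's x, y, z axes.
In Python, from rig import r gives the robot as it stands.
- The arm moves only by the shell command python3 -m jog 'ROWS'. ROWS is JSON, a list of rows, each an object with "linear": the shift along the tool's x, y, z in mm, a list of three; "dr": the turn, a rotation vector about the tool's x, y, z in rad, a list of three; "gripper": the gripper's target within -1 to 1 (shut at 1, half-way at 0, fully open at -1). A call has 1 to 20 rows; each row shifts and turns the commanded pose from where the row before left it, along the tool's axes as they then stand; what a row does not reach is not made up. A row lasts 1/10 s, in which the tool goes at most 50 mm and 8.59 degrees, less where a joint would pass 70% of its speed; a pose out of reach is approached as far as the arm can. A call is refused whole if a number of a shift passes 50 or a number of a turn 0.15, either way. A call with a gripper value outside its range is refused whole. The fingers move at their own pace and stop on an object; the grip force is fixed at half the most. Time passes only in rows, so rows that do not move let the fingers close. It gives the time, the measured TCP pose, the force and the opening at its end, in the units of the state.
- r.get_obs(): the state, without advancing time (a new reading comes with each control period).
- r.read_camera(name): name is "scene" or "side" or "wrist"; returns a dict with "image" (400x640x3 uint8, blue, green, red), "range_z" (400x640 float32, m along the optical axis (not along the pixel's ray), 0 where there is no reading), "vfov" (degrees; the focal length in pixels is half the picture's height over the tangent of half this angle, whatever the lens; pixels are square), "cx", "cy" (the principal point, pixels), "dist_coeffs" ([k1, k2, p1, p2, k3] as OpenCV has them; the pictures are not rectified), "extrinsics" (4x4, takes a point from camera to world coordinates); the wrist camera has in their place "tool_from_camera" (4x4, takes a point from camera to tool coordinates, whose origin is the TCP and whose axes are the flange's). Camera axes: x right, y up, looking along -z (the intrinsics and any distortion apply to the point x, -y, -z); pixel columns grow to the right and rows downward; lengths in m; the calibration is good to about 2 mm. A picture is of the moment at which its call begins: read the wrist's pose just before it.
- r.job_done(): hands the job in, once; it reports no verdict.
The state is a dict: "t": time; "qpos": joint angles; "qvel": joint speeds; "joint_efforts": joint torques, N m; "tool_pos": TCP position; "ee_rot": TCP orientation; "ft_force": force on the tool from outside, world axes, zero at the start; "wrist_torque": the same for the moment, N m; "grip_width": finger opening in m.
Only numpy, scipy, OpenCV 4.12 (cv2) and the standard library are available. Lean on these libraries where they do the work, as an engineer would, in place of code of your own. Each camera call takes 0.05 s, during which the arm holds its last target. There are 200 camera calls.

## Task

The bench dust extractor needs its filter checked: lift the tray of screws off its flap and stand it gently on the rubber mat without tipping it, swing the flap right back and leave it open, then draw the filter cassette straight up out of the box. Hold the cassette upright and still, squarely in front of the lit face of the work lamp, about 10 cm away and centred on it, and finish while still holding it there in the gripper. Leave the other things on the bench where they are.

Things in the scene. Friction and masses are not known exactly. Their poses are not given: they have to be found in the camera images.
- tray_center (a point): centre of the screw tray, half-way up: an open-topped plywood tray 54 x 120 x 50 mm high, about 0.35 kg, walls 5 mm, with brass screws lying low inside (they do not come out by themselves). Its long side runs along its own y, its 54 mm side along its own x: grip it across the 54 mm. It starts standing on the extractor's closed flap, its underside at z = 0.150 m.
- tray: the same screw tray; origin at the centre of its underside
- mat_top (a point): centre of the top face of the black rubber mat, 200 mm (its x) x 170 mm (its y) x 4 mm thick, fixed to the bench to one side of the extractor (left or right)
- extractor: dust extractor, grey sheet steel, fixed to the bench. Origin on the bench under the centre of its filter box; its -x side is its front, roughly towards the robot. Filter box 150 mm (x) x 180 mm (y) x 146 mm high, open at the top under the flap, walls 3 mm; blower casing 113 mm high behind it (its +x side, out to x = +160 mm); motor cap at +y and a 54 mm wide inlet spigot sticking out 34 mm at -y.
- flap (a joint): angle of the grey steel top flap: 0 closed (level), grows as its front edge is lifted; stop at 1.75 (leaning 10 degrees back beyond upright). Its hinge is stiff: it stays where it is left, and about 2 to 5 N at the handle moves it. Flap 155 x 184 mm, 4 mm thick, top face at z = 0.150 m when closed.
- flap_hinge (a point): middle of the flap's hinge line, at the back edge of the filter box, 70 mm behind the extractor's origin (its +x), at z = 0.146 m; the hinge runs along the extractor's y
- flap_handle (a point): middle of the flap's handle bar, where it is now: a dark round steel bar 12 mm thick and 90 mm long, parallel to the hinge, on two legs rising forward from the flap's front edge. With the flap closed the bar is 28 mm above the flap's top face, 28 mm in front of its edge, and 178 mm in front of and 32 mm above the hinge line, i.e. 181 mm from it (free air under the bar). It can be pinched from above across its thickness and turns in the fingers as the flap swings.
- cassette_center (a point): centre of the filter cassette's face: aluminium frame 108 mm (its x) x 26 mm thick (its y) x 80 mm high with pleated white paper inside, about 0.3 kg. It stands upright in guide channels in the middle of the filter box, hidden while the flap is closed, thickness across the extractor (cassette y = extractor y), with about 3 mm play; it comes out straight up, and its lower edge is clear of the box after 126 mm of lift. Both faces are alike.
- cassette_tab (a point): grip point on the cassette's black pull tab: the tab is 56 mm (cassette x) x 12 mm thick (cassette y) and stands 32 mm up from the frame's top; this point is 22 mm above the frame's top, 10 mm below the tab's top, and 62 mm above cassette_center. In the box it is 24 mm below the rim. Grip it across the 12 mm from above.
- cassette: the same cassette; origin at the centre of its underside
- lamp_face (a point): centre of the lit face of the LED work lamp, 160 mm above the bench; its -x axis is level and points straight out of the lit face (roughly towards the robot, within 0.3 rad), y along the lamp's width. Lit face about 130 mm wide x 90 mm high, leaning back 10 degrees.
- lamp: black LED work lamp, fixed to the bench on a steel foot 100 x 130 mm on the other side of the extractor from the mat; panel 150 mm wide, its top 220 mm above the bench; origin under the panel
- screwdriver: screwdriver lying on the bench, a bystander: leave it
- tape: yellow tape measure, 68 x 36 x 64 mm, a bystander: leave it
- glue: white glue bottle 60 mm across and 170 mm high, behind the extractor, a bystander: leave it
- tin: steel wax tin 84 mm across and 55 mm high, a bystander: leave it
- chisel: hollow mortise chisel, 160 mm long, 19 mm thick, lying on the bench, a bystander: leave it
Things that resemble listed ones, but are neither listed nor needed, are in the scene too. What is shaped like the tray but purple is not meant.

How it is judged:
By the outcome, as a careful person would: the job done as asked, in the order asked, and still so for the second after the job is handed in, while the arm keeps its last pose, push and grip.
It also fails if it takes over 72 s, if anything falls off the work surface, if the arm or the gripper's body presses on something with over 40 N, if the wrist force passes 120 N, or if a joint passes its speed limit or range.

## Working session

There is one attempt and no reset: what is moved stays moved. The work goes in short steps, Python scripts to look and compute and a shell command to move; the robot and the scene stay as the last step left them, time stands still between calls to the robot, and variables do not carry over. Pictures are saved under pics/ and viewed, about 8 in all and at most 12, crops included, and the job is handed in when it is done.

```bash
mkdir -p pics; ls; cat > h.py <<'E'
import numpy as np,cv2
from rig import r
def cam(n):
    o=r.get_obs();c=r.read_camera(n);f=200/np.tan(np.radians(c["vfov"]/2))
    c["K"]=np.array([[f,0,c["cx"]],[0,f,c["cy"]],[0,0,1.]]);c["D"]=np.array(c["dist_coeffs"],float)
    if "extrinsics" in c: c["T"]=np.array(c["extrinsics"])
    else:
        T=np.eye(4);T[:3,:3]=o["ee_rot"];T[:3,3]=o["tool_pos"];c["T"]=T@np.array(c["tool_from_camera"])
    return c
def cloud(c):
    v,u=np.mgrid[0:400,0:640];p=cv2.undistortPoints(np.stack([u,v],-1).reshape(-1,1,2).astype(float),c["K"],c["D"]).reshape(400,640,2)
    z=c["range_z"];P=np.stack([p[...,0]*z,-p[...,1]*z,-z],-1)
    W=P@c["T"][:3,:3].T+c["T"][:3,3];W[z==0]=np.nan;return W
def ray(c,uv,h):
    p=cv2.undistortPoints(np.array(uv,float).reshape(-1,1,2),c["K"],c["D"]).reshape(-1,2)
    d=np.c_[p[:,0],-p[:,1],-np.ones(len(p))]@c["T"][:3,:3].T;o=c["T"][:3,3]
    return o+d*((h-o[2])/d[:,2])[:,None]
def proj(c,P):
    q=(np.atleast_2d(P)-c["T"][:3,3])@c["T"][:3,:3];q=q*[1,-1,-1]
    return cv2.projectPoints(q,np.zeros(3),np.zeros(3),c["K"],c["D"])[0].reshape(-1,2)
E
python3 - <<'E'
from h import *
for n in["scene","side"]:
    c=cam(n);cv2.imwrite(f"pics/{n}0.png",c["image"]);print(n,c["T"].round(3).tolist(),c["D"]);np.save(f"{n}0.npy",cloud(c))
o=r.get_obs();print(o,r.tip_reach)
E
```

```text
pics
scene [[0.745, -0.4, 0.534, 1.191], [0.667, 0.471, -0.577, -0.756], [-0.021, 0.786, 0.618, 0.941], [0.0, 0.0, 0.0, 1.0]] [-0.05343289  0.          0.          0.          0.        ]
side [[0.712, 0.478, -0.514, 0.082], [-0.702, 0.468, -0.537, -0.434], [-0.017, 0.743, 0.669, 0.679], [0.0, 0.0, 0.0, 1.0]] [-0.04707288  0.          0.          0.          0.        ]
{'t': 0.1, 'qpos': array([-78.03573817,  26.8331518 ,  -0.66379501,  91.87753545,
         0.34455336,  61.38838624,  -3.22575637]), 'qvel': array([ 0.01882224, -0.16647181,  0.08608571, -0.11907065, -0.08825242,
       -0.08917833, -0.01738466]), 'joint_efforts': array([ 9.43232808e-04, -5.33518016e+01,  2.16126884e-02, -2.51966679e+01,
        1.15024953e-02,  4.25603750e-03,  2.70706124e-05]), 'tool_pos': array([0.16190593, 0.6289839 , 0.24139503]), 'ee_rot': array([[-9.68443334e-01,  2.49233679e-01, -2.85336744e-04],
       [ 2.49233803e-01,  9.68441903e-01, -1.67104525e-03],
       [-1.40148696e-04, -1.68942819e-03, -9.99998563e-01]]), 'ft_force': array([0.42890642, 0.24796045, 0.26290991]), 'wrist_torque': array([-0.04354087, -0.05665242,  0.07995894]), 'grip_width': 0.0854367583873909} 0.011
```

View pics/scene0.png

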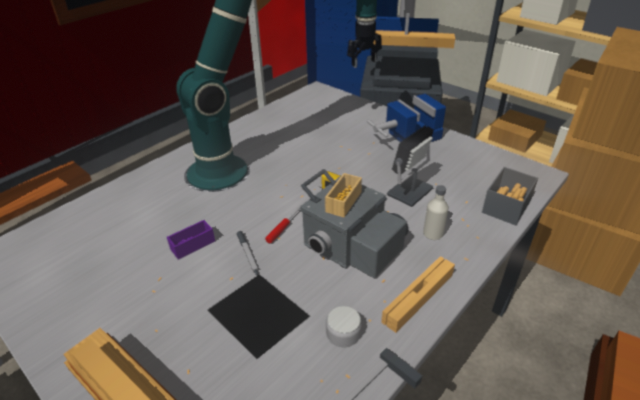

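View pics/side0.png

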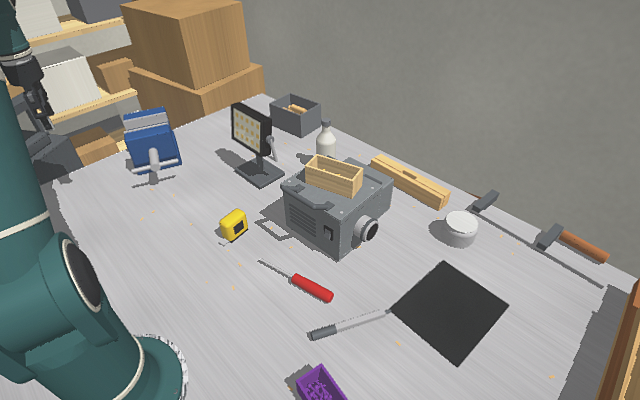

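The real tray is the plywood one on the flap: scene (344,194), side (334,174). Things it could be confused with are the purple tray at scene (190,238) / side (318,385) and the grey bin with bits in it at scene (510,195). The mat is at scene (258,315), the lamp at scene (410,170), and the flap handle at side (308,203).

```bash
python3 - <<'E'
from h import *
W={};C={}
for n in["scene","side"]:
    c=cam(n);C[n]=c;W[n]=cloud(c)
def rect(P,name):
    b=cv2.minAreaRect((P[:,:2]*1000).astype(np.float32));print(name,len(P),np.round(b[0],1),np.round(b[1],1),round(b[2],1),'z',np.nanpercentile(P[:,2],[2,50,98]).round(3))
for n in W:
    w=W[n];img=C[n]["image"];hsv=cv2.cvtColor(img,cv2.COLOR_BGR2HSV)
    near=(w[...,0]>.35)&(w[...,0]<.85)&(abs(w[...,1])<.45)
    m=near&(hsv[...,2]<60)&(abs(w[...,2]-.004)<.01)
    k,l,s,ce=cv2.connectedComponentsWithStats(m.astype(np.uint8));i=1+np.argmax(s[1:,4]);rect(w[l==i],n+" mat");print(ce[i])
    m=(near&(hsv[...,1]>80)&(hsv[...,0]>8)&(hsv[...,0]<28)&(w[...,2]>.152)&(w[...,2]<.215))
    k,l,s,ce=cv2.connectedComponentsWithStats(m.astype(np.uint8));i=1+np.argmax(s[1:,4]);rect(w[l==i],n+" tray");print(ce[i],s[i])
    q=w[l==i]; rect(q[q[:,2]>.194],n+" rim")
    t=np.median(w[l==i],0)
    d=np.hypot(w[...,0]-t[0],w[...,1]-t[1])
    m=(d<.2)&(abs(w[...,2]-.15)<.005)&(hsv[...,1]<60)
    k,l,s,ce=cv2.connectedComponentsWithStats(m.astype(np.uint8));i=1+np.argmax(s[1:,4]);rect(w[l==i],n+" flap");print(ce[i])
    m=(d<.2)&(w[...,2]>.16)&(w[...,2]<.19)&(hsv[...,1]<60);print('handle',m.sum());rect(w[m],n+" handle")
    m=(d<.35)&(w[...,2]>.11)&(w[...,2]<.225)&(hsv[...,2]>150)&(w[...,1]>t[1]+.1)
    k,l,s,ce=cv2.connectedComponentsWithStats(m.astype(np.uint8));i=1+np.argmax(s[1:,4]);rect(w[l==i],n+" lamp");print(ce[i],np.median(w[l==i],0))
big=cv2.resize(C["side"]["image"][90:280,190:410],None,fx=3.4,fy=3);cv2.imwrite("pics/c1.png",big)
E
```

```text
scene mat 4191 [ 574.2 -324.4] [167.8 201.3] 86.9 z [-0.     0.004  0.007]
[258.01121451 315.02743975]
scene tray 1018 [556.3  24.4] [ 82.2 154. ] 17.3 z [0.154 0.179 0.201]
[343.07465619 194.4518664 ] [ 325  174   36   43 1018]
scene rim 236 [571.7  14.4] [ 56.6 125. ] 15.5 z [0.194 0.199 0.202]
scene flap 1542 [571.8  18. ] [166.4 188.7] 2.7 z [0.146 0.15  0.153]
[345.39299611 207.23929961]
handle 199
scene handle 199 [520.7  19.2] [137.4  99.9] 8.3 z [0.162 0.179 0.186]
scene lamp 168 [752.5 201.6] [47.6 28.3] 14.1 z [0.111 0.121 0.147]
[437.05357143 204.01785714] [0.75573094 0.2018062  0.12077189]
side mat 2995 [ 570.8 -323.8] [167.7 199. ] 86.5 z [0.    0.003 0.005]
[461.19966611 319.06210351]
side tray 1683 [567.1  14.4] [ 58.7 120.6] 15.4 z [0.154 0.182 0.2  ]
[333.68092692 174.94177065] [ 305  154   58   44 1683]
side rim 390 [567.6  14.5] [ 58.2 120.5] 15.8 z [0.194 0.198 0.2  ]
side flap 1784 [565.3  18.4] [163.  186.3] 2.9 z [0.146 0.149 0.153]
[333.68609865 194.45852018]
handle 309
side handle 309 [529.9  14.3] [159.2 100.8] 1.0 z [0.161 0.18  0.184]
side lamp 450 [562.5 321.9] [16.7 74.4] 0.3 z [0.12  0.163 0.201]
[251.25333333 132.26222222] [0.56295075 0.32219439 0.16292137]
```

View pics/c1.png

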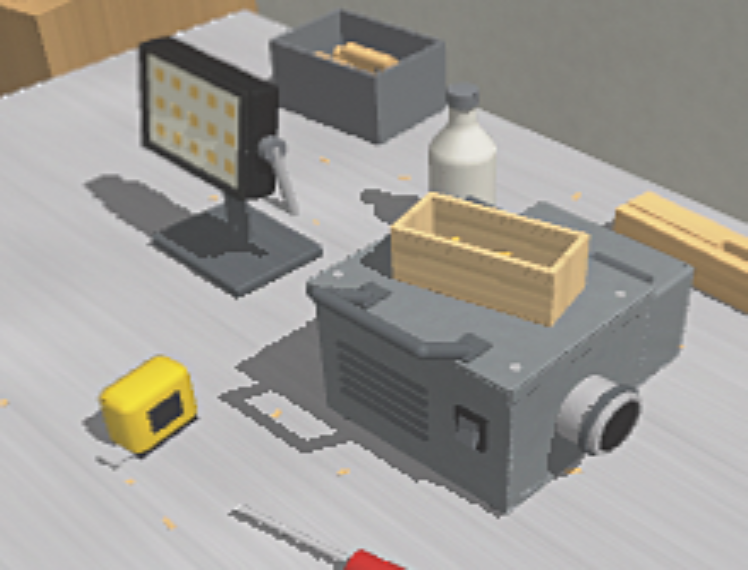

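The crop confirms the choice: the open plywood tray is on the closed flap, with the handle bar at its front edge. Tray at (0.569, 0.0145), yaw 15.5°, rim at z≈0.199, 57×121 mm, which matches the description. The mat measures 168×200 mm at (0.572, -0.324). Next I'll work out the move to a point above the tray.

```bash
cat >> h.py <<'E'
from scipy.spatial.transform import Rotation as Rn
def go(p,yaw_y=None,n=None):
    "print per-row shift/turn, tool down, tool y at yaw_y deg (mod 180): turn first (no shift), then the shift in tool axes"
    o=r.get_obs();R=o["ee_rot"];y=np.degrees(np.arctan2(R[1,1],R[0,1]));
    d=0 if yaw_y is None else (yaw_y-y+90)%180-90
    R2=Rn.from_rotvec([0,0,np.radians(d)]).as_matrix()@R
    print("pos",o["tool_pos"].round(4),"yaw",round(y,1),"turn dz rad",round(-np.radians(d),3),"then mm",(R2.T@(np.array(p)-o["tool_pos"])*1000).round(1),"zdir",R[:,2].round(3),"F",o["ft_force"].round(1),"w",round(o["grip_width"],4),"t",o["t"])
E
python3 - <<'E'
from h import *
go([.569,.0145,.30],15.5)
w=np.load("side0.npy");c=cam("side");hsv=cv2.cvtColor(c["image"],cv2.COLOR_BGR2HSV)
m=np.zeros((400,640),bool);m[90:180,225:285]=1
m&=(w[...,2]>.12)&(w[...,2]<.205)&(hsv[...,2]>120)
P=w[m];P=P[np.hypot(*(P[:,:2]-[.563,.322]).T)<.1]
for _ in range(4):
    ce=P.mean(0);nrm=np.linalg.svd(P-ce)[2][2];P=P[abs((P-ce)@nrm)<.004]
nrm*=-np.sign(nrm[0]);print('lamp',len(P),ce,nrm,np.degrees(np.arctan2(nrm[1],nrm[0])),np.degrees(np.arcsin(nrm[2])))
e=np.array([-nrm[1],nrm[0],0]);e/=np.linalg.norm(e);q=P@e;print(q.min(),q.max(),'mid',ce+e*((q.min()+q.max())/2-ce@e),P[:,2].min(),P[:,2].max())
E
```

```text
pos [0.1619 0.6292 0.2417] yaw 75.6 turn dz rad 1.048 then mm [-701.1  227.9  -58.5] zdir [-0.    -0.001 -1.   ] F [ 0.2 -0.1 -0. ] w 0.0854 t 0.2
lamp 617 [0.563513   0.34931019 0.1647232 ] [-0.98709316 -0.01276624  0.15963743] -179.25902532052854 9.185851997004367
-0.40752179430935204 -0.24700395114997067 mid [0.5637035  0.33458071 0.1647232 ] 0.12003059794932203 0.20492643059588472
```

```bash
python3 -m jog '[{"linear":[0,0,-8],"dr":[0,0,0.15],"gripper":-1},{"linear":[0,0,-8],"dr":[0,0,0.15],"gripper":-1},{"linear":[0,0,-8],"dr":[0,0,0.15],"gripper":-1},{"linear":[0,0,-8],"dr":[0,0,0.15],"gripper":-1},{"linear":[0,0,-8],"dr":[0,0,0.15],"gripper":-1},{"linear":[0,0,-9],"dr":[0,0,0.15],"gripper":-1},{"linear":[0,0,-9],"dr":[0,0,0.148],"gripper":-1}]'
python3 -m jog '[{"linear":[-35,11.4,0],"dr":[0,0,0],"gripper":-1},{"linear":[-35,11.4,0],"dr":[0,0,0],"gripper":-1},{"linear":[-35,11.4,0],"dr":[0,0,0],"gripper":-1},{"linear":[-35,11.4,0],"dr":[0,0,0],"gripper":-1},{"linear":[-35,11.4,0],"dr":[0,0,0],"gripper":-1},{"linear":[-35,11.4,0],"dr":[0,0,0],"gripper":-1},{"linear":[-35,11.4,0],"dr":[0,0,0],"gripper":-1},{"linear":[-35,11.4,0],"dr":[0,0,0],"gripper":-1},{"linear":[-35,11.4,0],"dr":[0,0,0],"gripper":-1},{"linear":[-35,11.4,0],"dr":[0,0,0],"gripper":-1},{"linear":[-35,11.4,0],"dr":[0,0,0],"gripper":-1},{"linear":[-35,11.4,0],"dr":[0,0,0],"gripper":-1},{"linear":[-35,11.4,0],"dr":[0,0,0],"gripper":-1},{"linear":[-35,11.4,0],"dr":[0,0,0],"gripper":-1},{"linear":[-35,11.4,0],"dr":[0,0,0],"gripper":-1},{"linear":[-35,11.4,0],"dr":[0,0,0],"gripper":-1},{"linear":[-35,11.4,0],"dr":[0,0,0],"gripper":-1},{"linear":[-35,11.4,0],"dr":[0,0,0],"gripper":-1},{"linear":[-35,11.4,0],"dr":[0,0,0],"gripper":-1},{"linear":[-35,11.4,0],"dr":[0,0,0],"gripper":-1}]'
python3 - <<'E'
from h import *
c=cam("wrist");w=cloud(c);hsv=cv2.cvtColor(c["image"],cv2.COLOR_BGR2HSV);cv2.imwrite("pics/w1.png",c["image"])
m=(hsv[...,1]>80)&(hsv[...,0]>8)&(hsv[...,0]<28)&(abs(w[...,2]-.2)<.006)
P=w[m];print(m.sum(),cv2.minAreaRect((P[:,:2]*1000).astype(np.float32)))
go([.569,.0145,.172],15.5)
E
```

```text
t: 0.95
tool_pos: [0.1619, 0.6294, 0.3005]
ee_rot: [[-0.262, 0.965, -0.0], [0.965, 0.262, -0.0], [-0.0, -0.0, -1.0]]
ft_force: [-0.3, 0.7, -0.7]
grip_width: 0.0854
t: 2.95
tool_pos: [0.5696, 0.0149, 0.3004]
ee_rot: [[-0.268, 0.963, 0.0], [0.963, 0.268, 0.0], [0.0, 0.0, -1.0]]
ft_force: [0.1, 0.9, 1.0]
grip_width: 0.0856
2972 ((568.7761840820312, 16.12969207763672), (54.189918518066406, 119.68181610107422), 15.733222007751465)
pos [0.5721 0.0083 0.3008] yaw 15.1 turn dz rad -0.006 then mm [  7.5  -1.6 128.8] zdir [ 0.003 -0.005 -1.   ] F [ 2.1 -3.9  1.4] w 0.0855 t 3.0
```

View pics/w1.png

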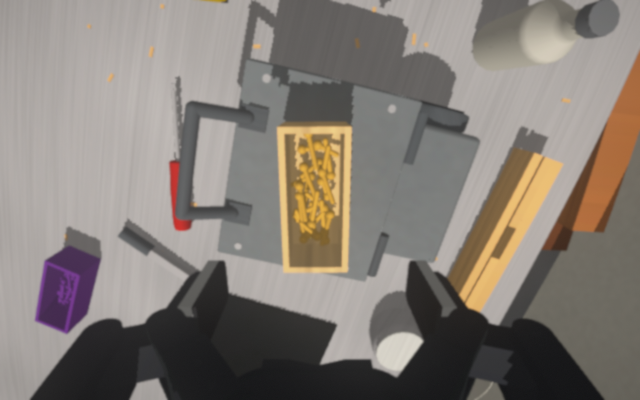

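The wrist view shows the plywood tray between the jaws' sides at (315,200), and the handle bar at (188,160) in front of it. The arm was still settling when I took it, so I'll let it settle and measure again.

```bash
python3 -m jog '[{"linear":[0,0,0],"dr":[0,0,0],"gripper":-1},{"linear":[0,0,0],"dr":[0,0,0],"gripper":-1},{"linear":[0,0,0],"dr":[0,0,0],"gripper":-1},{"linear":[0,0,0],"dr":[0,0,0],"gripper":-1},{"linear":[0,0,0],"dr":[0,0,0],"gripper":-1}]'
python3 - <<'E'
from h import *
c=cam("wrist");w=cloud(c);hsv=cv2.cvtColor(c["image"],cv2.COLOR_BGR2HSV)
def R(m,s): P=w[m];b=cv2.minAreaRect((P[:,:2]*1000).astype(np.float32));print(s,m.sum(),np.round(b[0],1),np.round(b[1],1),round(b[2],1),np.median(P[:,2]))
cut=np.zeros((400,640),bool);cut[:300]=1
R((hsv[...,1]>80)&(hsv[...,0]>8)&(hsv[...,0]<28)&(abs(w[...,2]-.2)<.006),"tray")
R(cut&(hsv[...,1]<70)&(abs(w[...,2]-.15)<.004)&(w[...,0]<.66)&(w[...,0]>.46),"flap")
m=cut&(hsv[...,1]<90)&(hsv[...,2]<110)&(w[...,2]>.17)&(w[...,2]<.19)&(w[...,0]<.48);R(m,"bar")
go([.5688,.0155,.172],15.5)
np.save("w1.npy",w)
E
```

```text
t: 3.5
tool_pos: [0.5687, 0.0171, 0.3004]
ee_rot: [[-0.269, 0.963, 0.0], [0.963, 0.269, 0.001], [0.0, 0.0, -1.0]]
ft_force: [0.3, -0.7, -0.1]
grip_width: 0.0855
tray 2962 [568.9  15.9] [ 54.1 120.2] 15.8 0.20010965882385462
flap 21853 [569.6  21. ] [164.8 185.3] 2.6 0.15030251498959402
bar 2112 [466.4  16.9] [100.2  27.1] 90.0 0.18255402327587542
pos [0.5688 0.0169 0.3004] yaw 15.6 turn dz rad 0.002 then mm [ -1.4  -0.4 128.4] zdir [ 0.  0. -1.] F [ 0.3 -0.6 -1.1] w 0.0857 t 3.55
```

```bash
python3 -m jog '[{"linear":[-1,0,22],"dr":[0,0,0],"gripper":-1},{"linear":[0,0,22],"dr":[0,0,0],"gripper":-1},{"linear":[0,0,22],"dr":[0,0,0],"gripper":-1},{"linear":[0,0,22],"dr":[0,0,0],"gripper":-1},{"linear":[0,0,18],"dr":[0,0,0],"gripper":-1},{"linear":[0,0,14],"dr":[0,0,0],"gripper":-1},{"linear":[0,0,6],"dr":[0,0,0],"gripper":-1},{"linear":[0,0,0],"dr":[0,0,0],"gripper":-1},{"linear":[0,0,0],"dr":[0,0,0],"gripper":0.3},{"linear":[0,0,0],"dr":[0,0,0],"gripper":1},{"linear":[0,0,0],"dr":[0,0,0],"gripper":1},{"linear":[0,0,0],"dr":[0,0,0],"gripper":1},{"linear":[0,0,0],"dr":[0,0,0],"gripper":1},{"linear":[0,0,0],"dr":[0,0,0],"gripper":1},{"linear":[0,0,0],"dr":[0,0,0],"gripper":1},{"linear":[0,0,0],"dr":[0,0,0],"gripper":1}]'
```

```text
t: 5.15
tool_pos: [0.5694, 0.015, 0.1754]
ee_rot: [[-0.268, 0.963, 0.001], [0.963, 0.268, 0.001], [0.0, 0.001, -1.0]]
ft_force: [-1.8, 0.3, 5.2]
grip_width: 0.0529
```

```bash
python3 -m jog '[{"linear":[0,0,-5],"dr":[0,0,0],"gripper":1},{"linear":[0,0,-10],"dr":[0,0,0],"gripper":1},{"linear":[0,0,-20],"dr":[0,0,0],"gripper":1},{"linear":[0,0,-20],"dr":[0,0,0],"gripper":1},{"linear":[0,0,-20],"dr":[0,0,0],"gripper":1},{"linear":[0,0,-20],"dr":[0,0,0],"gripper":1},{"linear":[0,0,-10],"dr":[0,0,0.04],"gripper":1},{"linear":[0,0,-5],"dr":[0,0,0.05],"gripper":1},{"linear":[0,0,0],"dr":[0,0,0.08],"gripper":1},{"linear":[0,0,0],"dr":[0,0,0.08],"gripper":1},{"linear":[0,0,0],"dr":[0,0,0.05],"gripper":1},{"linear":[0,0,0],"dr":[0,0,0.03],"gripper":1},{"linear":[0,0,0],"dr":[0,0,0],"gripper":1}]'
python3 -c "
from h import *
go([.573,-.324,.29])"
```

```text
t: 6.45
tool_pos: [0.5691, 0.0152, 0.2844]
ee_rot: [[0.059, 0.998, -0.0], [0.998, -0.059, -0.0], [-0.0, -0.0, -1.0]]
ft_force: [-0.3, 0.4, -5.0]
grip_width: 0.0529
pos [0.5691 0.0152 0.2844] yaw -3.4 turn dz rad -0.0 then mm [-338.3   23.8   -5.6] zdir [-0. -0. -1.] F [-0.3  0.4 -5. ] w 0.0529 t 6.45
```

```bash
python3 -m jog '[{"linear":[-10,0.7,0],"dr":[0,0,0],"gripper":1},{"linear":[-20,1.4,0],"dr":[0,0,0],"gripper":1},{"linear":[-28,2,0],"dr":[0,0,0],"gripper":1},{"linear":[-28,2,0],"dr":[0,0,0],"gripper":1},{"linear":[-28,2,0],"dr":[0,0,0],"gripper":1},{"linear":[-28,2,0],"dr":[0,0,0],"gripper":1},{"linear":[-28,2,0],"dr":[0,0,0],"gripper":1},{"linear":[-28,2,0],"dr":[0,0,0],"gripper":1},{"linear":[-28,2,0],"dr":[0,0,0],"gripper":1},{"linear":[-28,2,0],"dr":[0,0,0],"gripper":1},{"linear":[-28,2,0],"dr":[0,0,0],"gripper":1},{"linear":[-24,1.6,0],"dr":[0,0,0],"gripper":1},{"linear":[-18,1.2,0],"dr":[0,0,0],"gripper":1},{"linear":[-10,0.7,0],"dr":[0,0,0],"gripper":1},{"linear":[-4,0.2,0],"dr":[0,0,0],"gripper":1},{"linear":[0,0,0],"dr":[0,0,0],"gripper":1},{"linear":[0,0,0],"dr":[0,0,0],"gripper":1}]'
python3 - <<'E'
from h import *
go([.573,-.324,.0294])
c=cam("wrist");cv2.imwrite("pics/w2.png",c["image"])
w=cloud(c);m=np.zeros((400,640),bool);m[60:330,200:440]=1
# tray underside check from side camera
c=cam("side");w=cloud(c);hsv=cv2.cvtColor(c["image"],cv2.COLOR_BGR2HSV)
m=(hsv[...,1]>80)&(hsv[...,0]>8)&(hsv[...,0]<28)&(np.hypot(w[...,0]-.573,w[...,1]+.324)<.09)&(w[...,2]>.15)
print(np.nanpercentile(w[m][:,2],[1,99]),m.sum())
E
```

```text
t: 8.15
tool_pos: [0.5734, -0.3225, 0.2841]
ee_rot: [[0.058, 0.998, -0.0], [0.998, -0.058, 0.001], [0.001, -0.0, -1.0]]
ft_force: [0.4, -0.4, -4.4]
grip_width: 0.0536
pos [ 0.5734 -0.3225  0.2841] yaw -3.3 turn dz rad -0.0 then mm [ -1.8  -0.3 254.7] zdir [-0.     0.001 -1.   ] F [ 0.4 -0.4 -4.4] w 0.0536 t 8.15
[0.25935103 0.30844833] 2713
```

View pics/w2.png

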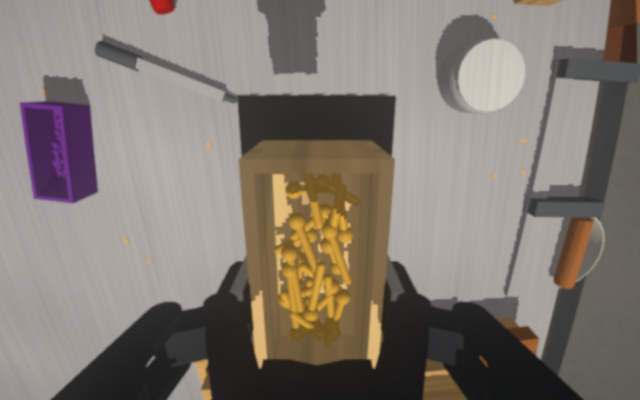

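The tray at (318,255) hangs level in the jaws over the black mat. The chisel tip at (230,97) and the tin at (490,75) are both clear. Lowering.

```bash
python3 -m jog '[{"linear":[-1,0,10],"dr":[0,0,0],"gripper":1},{"linear":[0,0,22],"dr":[0,0,0],"gripper":1},{"linear":[0,0,28],"dr":[0,0,0],"gripper":1},{"linear":[0,0,28],"dr":[0,0,0],"gripper":1},{"linear":[0,0,28],"dr":[0,0,0],"gripper":1},{"linear":[0,0,28],"dr":[0,0,0],"gripper":1},{"linear":[0,0,28],"dr":[0,0,0],"gripper":1},{"linear":[0,0,24],"dr":[0,0,0],"gripper":1},{"linear":[0,0,20],"dr":[0,0,0],"gripper":1},{"linear":[0,0,14],"dr":[0,0,0],"gripper":1},{"linear":[0,0,8],"dr":[0,0,0],"gripper":1},{"linear":[0,0,4],"dr":[0,0,0],"gripper":1},{"linear":[0,0,2],"dr":[0,0,0],"gripper":1},{"linear":[0,0,1],"dr":[0,0,0],"gripper":1},{"linear":[0,0,1],"dr":[0,0,0],"gripper":1},{"linear":[0,0,1],"dr":[0,0,0],"gripper":1},{"linear":[0,0,0],"dr":[0,0,0],"gripper":1},{"linear":[0,0,0],"dr":[0,0,0],"gripper":1}]'
```

```text
t: 10.05
tool_pos: [0.5731, -0.3247, 0.0375]
ee_rot: [[0.059, 0.998, 0.0], [0.998, -0.059, -0.0], [-0.0, 0.0, -1.0]]
ft_force: [0.1, 0.5, -4.2]
grip_width: 0.0535
```

```bash
python3 -m jog '[{"linear":[0,0,2],"dr":[0,0,0],"gripper":1},{"linear":[0,0,1.5],"dr":[0,0,0],"gripper":1},{"linear":[0,0,1],"dr":[0,0,0],"gripper":1},{"linear":[0,0,1],"dr":[0,0,0],"gripper":1},{"linear":[0,0,1],"dr":[0,0,0],"gripper":1},{"linear":[0,0,0.5],"dr":[0,0,0],"gripper":1},{"linear":[0,0,0.3],"dr":[0,0,0],"gripper":1},{"linear":[0,0,0],"dr":[0,0,0],"gripper":1},{"linear":[0,0,0],"dr":[0,0,0],"gripper":1}]'
```

```text
t: 10.95
tool_pos: [0.5731, -0.3247, 0.03]
ee_rot: [[0.059, 0.998, 0.0], [0.998, -0.059, -0.0], [-0.0, 0.0, -1.0]]
ft_force: [-0.5, 0.6, -4.6]
grip_width: 0.053
```

```bash
python3 -m jog '[{"linear":[0,0,0.5],"dr":[0,0,0],"gripper":1},{"linear":[0,0,0.5],"dr":[0,0,0],"gripper":1},{"linear":[0,0,0.5],"dr":[0,0,0],"gripper":1},{"linear":[0,0,0],"dr":[0,0,0],"gripper":1}]'
```

```text
t: 11.35
tool_pos: [0.5731, -0.3248, 0.0295]
ee_rot: [[0.059, 0.998, 0.0], [0.998, -0.059, 0.0], [0.0, 0.0, -1.0]]
ft_force: [-3.0, 2.5, 5.1]
grip_width: 0.053
```

The tray is touching the mat (force went from −4.6 to +5 N). Release and retreat.

```bash
python3 -m jog '[{"linear":[0,0,0],"dr":[0,0,0],"gripper":-0.3},{"linear":[0,0,0],"dr":[0,0,0],"gripper":-0.6},{"linear":[0,0,0],"dr":[0,0,0],"gripper":-1},{"linear":[0,0,0],"dr":[0,0,0],"gripper":-1},{"linear":[0,0,0],"dr":[0,0,0],"gripper":-1},{"linear":[0,0,-5],"dr":[0,0,0],"gripper":-1},{"linear":[0,0,-15],"dr":[0,0,0],"gripper":-1},{"linear":[0,0,-30],"dr":[0,0,0],"gripper":-1},{"linear":[0,0,-40],"dr":[0,0,0],"gripper":-1},{"linear":[0,0,-40],"dr":[0,0,0],"gripper":-1},{"linear":[0,0,-40],"dr":[0,0,0],"gripper":-1},{"linear":[0,0,-40],"dr":[0,0,0],"gripper":-1},{"linear":[0,0,-40],"dr":[0,0,0],"gripper":-1},{"linear":[0,0,-20],"dr":[0,0,0],"gripper":-1},{"linear":[0,0,0],"dr":[0,0,0],"gripper":-1},{"linear":[0,0,0],"dr":[0,0,0],"gripper":-1},{"linear":[0,0,0],"dr":[0,0,0],"gripper":-1}]'
python3 - <<'E'
from h import *
c=cam("wrist");w=cloud(c);hsv=cv2.cvtColor(c["image"],cv2.COLOR_BGR2HSV)
m=(hsv[...,1]>70)&(hsv[...,0]>8)&(hsv[...,0]<28)&(abs(w[...,2]-.054)<.006)&(np.hypot(w[...,0]-.573,w[...,1]+.324)<.09)
P=w[m];print("tray",m.sum(),cv2.minAreaRect((P[:,:2]*1000).astype(np.float32)),P[:,2].min(),P[:,2].max())
# bar & flap in the earlier wrist cloud
w=np.load("w1.npy");z=w[...,2]
m=(z>.172)&(z<.19)&(w[...,0]<.50)&(w[...,0]>.44)&(abs(w[...,1]-.016)<.06)
P=w[m];
for y in np.arange(-.03,.065,.01):
    q=P[abs(P[:,1]-y)<.005]; q=q[q[:,2]>q[:,2].max()-.003] if len(q) else q
    if len(q):print(round(y,3),len(q),q[:,0].min().round(4),q[:,0].mean().round(4),q[:,0].max().round(4),q[:,2].max().round(4))
print(P[:,1].min(),P[:,1].max())
E
```

```text
t: 13.05
tool_pos: [0.5725, -0.3242, 0.2976]
ee_rot: [[0.059, 0.998, -0.002], [0.998, -0.059, 0.001], [0.001, -0.002, -1.0]]
ft_force: [-0.3, -0.2, 0.2]
grip_width: 0.0856
tray 1175 ((574.0101318359375, -322.71826171875), (118.73057556152344, 54.184471130371094), 86.72923278808594) 0.04805634865800379 0.0566298530871559
-0.03 64 0.4571 0.4617 0.4657 0.1853
-0.02 100 0.4569 0.4614 0.4661 0.1855
-0.01 101 0.4562 0.4608 0.4647 0.1854
0.0 96 0.4558 0.4603 0.4646 0.1857
0.01 118 0.4557 0.4604 0.4645 0.1854
0.02 105 0.4551 0.4596 0.4641 0.1858
0.03 103 0.4544 0.459 0.4633 0.1858
0.04 112 0.4539 0.4589 0.4626 0.1859
0.05 134 0.4534 0.4587 0.4638 0.1856
0.06 123 0.4532 0.458 0.4628 0.1856
-0.0337099991433641 0.06710703861547015
```

The tray stands level on the mat at (0.574, -0.323), rim at z≈0.054. The bar is at (0.460, 0.0165, 0.1795) with yaw ≈2.4°, which puts the hinge at about (0.638, 0.024, 0.146). Next is the move to above the bar.

```bash
python3 - <<'E'
from h import *
go([.4602,.0165,.26],2.4)
a=np.radians(np.linspace(10.2,110.4,21));print(np.c_[np.diff(-181*np.cos(a)),-np.diff(181*np.sin(a))].round(1).tolist())
E
```

```text
pos [ 0.5725 -0.3242  0.2973] yaw -3.4 turn dz rad -0.101 then mm [345.1 -97.8  37.8] zdir [-0.002  0.001 -1.   ] F [-0.8 -0.6 -0.6] w 0.0854 t 13.1
[[3.5, -15.4], [4.8, -15.1], [6.1, -14.6], [7.4, -14.0], [8.6, -13.3], [9.7, -12.5], [10.7, -11.6], [11.7, -10.6], [12.6, -9.6], [13.4, -8.4], [14.1, -7.2], [14.7, -6.0], [15.1, -4.7], [15.5, -3.3], [15.7, -2.0], [15.8, -0.6], [15.8, 0.8], [15.7, 2.2], [15.4, 3.5], [15.1, 4.9]]
```

```bash
python3 -m jog '[{"linear":[0,0,0],"dr":[0,0,-0.05],"gripper":-0.3},{"linear":[0,0,0],"dr":[0,0,-0.051],"gripper":-0.3},{"linear":[12,-4,0],"dr":[0,0,0],"gripper":-0.3},{"linear":[25,-7,0],"dr":[0,0,0],"gripper":-0.3},{"linear":[32,-9,0],"dr":[0,0,0],"gripper":-0.3},{"linear":[32,-9,0],"dr":[0,0,0],"gripper":-0.3},{"linear":[32,-9,0],"dr":[0,0,0],"gripper":-0.3},{"linear":[32,-9,0],"dr":[0,0,0],"gripper":-0.3},{"linear":[32,-9,4],"dr":[0,0,0],"gripper":-0.3},{"linear":[32,-9,6],"dr":[0,0,0],"gripper":-0.3},{"linear":[32,-9,8],"dr":[0,0,0],"gripper":-0.3},{"linear":[32,-9,8],"dr":[0,0,0],"gripper":-0.3},{"linear":[26,-7,8],"dr":[0,0,0],"gripper":-0.3},{"linear":[16,-5,4],"dr":[0,0,0],"gripper":-0.3},{"linear":[8,-2,0],"dr":[0,0,0],"gripper":-0.3},{"linear":[2,-1,0],"dr":[0,0,0],"gripper":-0.3},{"linear":[0,0,0],"dr":[0,0,0],"gripper":-0.3},{"linear":[0,0,0],"dr":[0,0,0],"gripper":-0.3},{"linear":[0,0,0],"dr":[0,0,0],"gripper":-0.3}]'
python3 - <<'E'
from h import *
go([.4602,.0165,.1775],2.4)
c=cam("wrist");w=cloud(c);z=w[...,2]
m=(z>.172)&(z<.19)&(w[...,0]<.50)&(w[...,0]>.44)&(abs(w[...,1]-.016)<.04)
P=w[m]
for y in (-.02,0,.02,.04,.05):
    q=P[abs(P[:,1]-y)<.005]
    if len(q):print(y,len(q),q[:,0].min().round(4),q[:,0].max().round(4),q[:,2].max().round(4))
E
```

```text
t: 15.0
tool_pos: [0.4609, 0.015, 0.2606]
ee_rot: [[-0.04, 0.999, 0.0], [0.999, 0.04, -0.0], [-0.0, 0.0, -1.0]]
ft_force: [-0.1, 0.3, 0.7]
grip_width: 0.0555
pos [0.4609 0.015  0.2606] yaw 2.3 turn dz rad -0.002 then mm [ 1.6 -0.7 83.1] zdir [ 0. -0. -1.] F [-0.1  0.3  0.7] w 0.0555 t 15.0
-0.02 204 0.4552 0.478 0.1855
0 211 0.4539 0.466 0.1856
0.02 225 0.4534 0.4652 0.1858
0.04 235 0.452 0.4643 0.1858
0.05 262 0.4518 0.4638 0.1861
```

```bash
python3 -m jog '[{"linear":[1,-1.5,10],"dr":[0,0,0],"gripper":-0.3},{"linear":[0,0,20],"dr":[0,0,0],"gripper":-0.3},{"linear":[0,0,20],"dr":[0,0,0],"gripper":-0.3},{"linear":[0,0,16],"dr":[0,0,0],"gripper":-0.3},{"linear":[0,0,10],"dr":[0,0,0],"gripper":-0.3},{"linear":[0,0,5],"dr":[0,0,0],"gripper":-0.3},{"linear":[0,0,2],"dr":[0,0,0],"gripper":-0.3},{"linear":[0,0,0],"dr":[0,0,0],"gripper":-0.3},{"linear":[0,0,0],"dr":[0,0,0],"gripper":0.3},{"linear":[0,0,0],"dr":[0,0,0],"gripper":1},{"linear":[0,0,0],"dr":[0,0,0],"gripper":1},{"linear":[0,0,0],"dr":[0,0,0],"gripper":1},{"linear":[0,0,0],"dr":[0,0,0],"gripper":1},{"linear":[0,0,0],"dr":[0,0,0],"gripper":1},{"linear":[0,0,0],"dr":[0,0,0],"gripper":1}]'
```

```text
t: 16.55
tool_pos: [0.4583, 0.0168, 0.178]
ee_rot: [[-0.042, 0.999, -0.002], [0.999, 0.042, 0.001], [0.001, -0.002, -1.0]]
ft_force: [-5.0, 0.0, 6.5]
grip_width: 0.0099
```

```bash
python3 -m jog '[{"linear":[0,3.5,-15.4],"dr":[0,0,0],"gripper":1},{"linear":[0,4.8,-15.1],"dr":[0,0,0],"gripper":1},{"linear":[0,6.1,-14.6],"dr":[0,0,0],"gripper":1},{"linear":[0,7.4,-14],"dr":[0,0,0],"gripper":1},{"linear":[0,0,0],"dr":[0,0,0],"gripper":1},{"linear":[0,0,0],"dr":[0,0,0],"gripper":1}]'
```

```text
t: 17.15
tool_pos: [0.4785, 0.0178, 0.2362]
ee_rot: [[-0.042, 0.999, -0.005], [0.999, 0.042, 0.0], [0.001, -0.005, -1.0]]
ft_force: [-6.2, -0.3, 2.1]
grip_width: 0.0099
```

```bash
python3 -m jog '[{"linear":[0,8.6,-13.3],"dr":[0,0,0],"gripper":1},{"linear":[0,9.7,-12.5],"dr":[0,0,0],"gripper":1},{"linear":[0,10.7,-11.6],"dr":[0,0,0],"gripper":1},{"linear":[0,11.7,-10.6],"dr":[0,0,0],"gripper":1},{"linear":[0,12.6,-9.6],"dr":[0,0,0],"gripper":1},{"linear":[0,13.4,-8.4],"dr":[0,0,0],"gripper":1},{"linear":[0,0,0],"dr":[0,0,0],"gripper":1}]'
python3 -m jog '[{"linear":[0,14.1,-7.2],"dr":[0,0,0],"gripper":1},{"linear":[0,14.7,-6],"dr":[0,0,0],"gripper":1},{"linear":[0,15.1,-4.7],"dr":[0,0,0],"gripper":1},{"linear":[0,15.5,-3.3],"dr":[0,0,0],"gripper":1},{"linear":[0,0,0],"dr":[0,0,0],"gripper":1}]'
```

```text
t: 17.85
tool_pos: [0.5442, 0.0206, 0.3059]
ee_rot: [[-0.042, 0.999, -0.01], [0.999, 0.042, 0.003], [0.004, -0.01, -1.0]]
ft_force: [-22.4, 1.3, 33.4]
grip_width: 0.0094
t: 18.35
tool_pos: [0.6086, 0.0234, 0.327]
ee_rot: [[-0.043, 0.999, 0.003], [0.999, 0.043, 0.001], [0.001, 0.003, -1.0]]
ft_force: [-3.4, 1.1, 15.1]
grip_width: 0.0094
```

```bash
python3 - <<'E'
from h import *
a=cam("side");b=cam("scene")
A=cv2.resize(a["image"][40:280,190:430],(400,400));B=cv2.resize(b["image"][90:290,270:470],(400,400))
cv2.imwrite("pics/p3.png",np.hstack([A,B]))
E
```

```text
(no output)
```

View pics/p3.png

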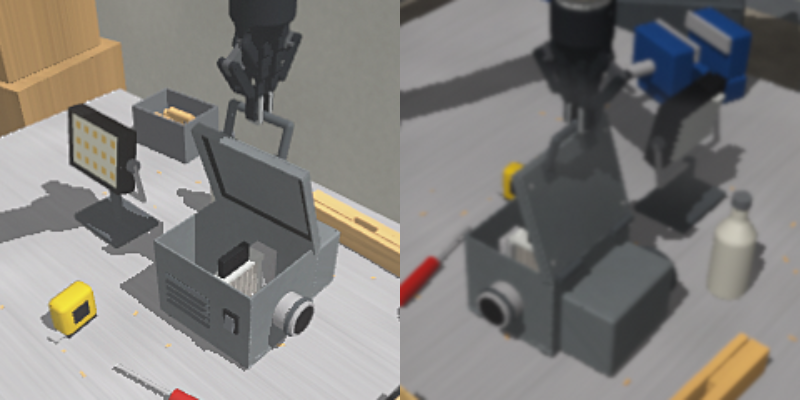

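The left pane shows the flap open about 70° with the bar in the fingers at (262,120). The black tab and white pleats are visible in the box at (235,262). I'll carry on, slower and 2 mm higher.

```bash
python3 -m jog '[{"linear":[0,7.8,-2],"dr":[0,0,0],"gripper":1},{"linear":[0,7.9,-2],"dr":[0,0,0],"gripper":1},{"linear":[0,7.9,-0.5],"dr":[0,0,0],"gripper":1},{"linear":[0,7.9,-0.1],"dr":[0,0,0],"gripper":1},{"linear":[0,7.9,0.2],"dr":[0,0,0],"gripper":1},{"linear":[0,7.9,0.6],"dr":[0,0,0],"gripper":1},{"linear":[0,0,0],"dr":[0,0,0],"gripper":1}]'
python3 -m jog '[{"linear":[0,7.9,0.9],"dr":[0,0,0],"gripper":1},{"linear":[0,7.8,1.3],"dr":[0,0,0],"gripper":1},{"linear":[0,7.7,1.6],"dr":[0,0,0],"gripper":1},{"linear":[0,7.7,1.9],"dr":[0,0,0],"gripper":1},{"linear":[0,0,0],"dr":[0,0,0],"gripper":1}]'
```

```text
t: 19.15
tool_pos: [0.6554, 0.0252, 0.3286]
ee_rot: [[-0.042, 0.999, 0.002], [0.999, 0.042, 0.0], [0.0, 0.002, -1.0]]
ft_force: [-0.4, 0.4, 5.3]
grip_width: 0.0093
t: 19.65
tool_pos: [0.6864, 0.0265, 0.3213]
ee_rot: [[-0.042, 0.999, 0.001], [0.999, 0.042, -0.0], [-0.0, 0.001, -1.0]]
ft_force: [1.1, 0.4, 0.7]
grip_width: 0.0098
```

```bash
python3 -m jog '[{"linear":[0,6,2],"dr":[0,0,0],"gripper":1},{"linear":[0,5,1.7],"dr":[0,0,0],"gripper":1},{"linear":[0,3,1],"dr":[0,0,0],"gripper":1},{"linear":[0,0,0],"dr":[0,0,0],"gripper":1},{"linear":[0,0,0],"dr":[0,0,0],"gripper":1}]'
```

```text
t: 20.15
tool_pos: [0.6992, 0.0271, 0.3171]
ee_rot: [[-0.042, 0.999, -0.0], [0.999, 0.042, 0.0], [0.0, -0.0, -1.0]]
ft_force: [-2.3, 1.0, 3.4]
grip_width: 0.0093
```

```bash
python3 -m jog '[{"linear":[0,2,0.7],"dr":[0,0,0],"gripper":1},{"linear":[0,2,0.7],"dr":[0,0,0],"gripper":1},{"linear":[0,0,0],"dr":[0,0,0],"gripper":1},{"linear":[0,0,0],"dr":[0,0,0],"gripper":1}]'
```

```text
t: 20.55
tool_pos: [0.6995, 0.0271, 0.3169]
ee_rot: [[-0.042, 0.999, -0.009], [0.999, 0.042, 0.002], [0.002, -0.009, -1.0]]
ft_force: [-17.5, 1.3, 14.3]
grip_width: 0.0098
```

The flap is against its stop (force rises to about 20 N). Release and rise.

```bash
python3 -m jog '[{"linear":[0,-3,-1],"dr":[0,0,0],"gripper":1},{"linear":[0,0,0],"dr":[0,0,0],"gripper":1},{"linear":[0,0,0],"dr":[0,0,0],"gripper":0.4},{"linear":[0,0,0],"dr":[0,0,0],"gripper":0.2},{"linear":[0,0,0],"dr":[0,0,0],"gripper":0.2},{"linear":[0,0,0],"dr":[0,0,0],"gripper":0.2},{"linear":[0,0,-6],"dr":[0,0,0],"gripper":0.2},{"linear":[0,0,-14],"dr":[0,0,0],"gripper":0.2},{"linear":[0,0,-22],"dr":[0,0,0],"gripper":0.2},{"linear":[0,0,-22],"dr":[0,0,0],"gripper":0.2},{"linear":[0,0,-14],"dr":[0,0,0],"gripper":0.2},{"linear":[0,0,0],"dr":[0,0,0],"gripper":0.2},{"linear":[0,0,0],"dr":[0,0,0],"gripper":0.2}]'
python3 - <<'E'
from h import *
go([.568,.0213,.39],-87.6)
a=cam("side");b=cam("scene")
A=cv2.resize(a["image"][40:280,190:430],(400,400));B=cv2.resize(b["image"][90:290,270:470],(400,400))
cv2.imwrite("pics/p4.png",np.hstack([A,B]))
# flap plane angle from side depth
w=cloud(a);hsv=cv2.cvtColor(a["image"],cv2.COLOR_BGR2HSV)
m=(hsv[...,1]<70)&(w[...,2]>.165)&(w[...,2]<.30)&(w[...,0]>.61)&(w[...,0]<.69)&(abs(w[...,1]-.024)<.075)
P=w[m];k=np.polyfit(P[:,2],P[:,0],1);print(m.sum(),"lean deg",np.degrees(np.arctan(k[0])),"x at z.15",np.polyval(k,.15))
E
```

```text
t: 21.85
tool_pos: [0.7001, 0.0269, 0.3946]
ee_rot: [[-0.042, 0.999, -0.0], [0.999, 0.042, 0.0], [0.0, -0.0, -1.0]]
ft_force: [-0.4, -0.5, -0.1]
grip_width: 0.0342
pos [0.7001 0.0269 0.3946] yaw 2.4 turn dz rad 1.571 then mm [-132.2    0.     4.6] zdir [-0.  0. -1.] F [-0.4 -0.5 -0.1] w 0.0342 t 21.85
2962 lean deg 9.401754746763023 x at z.15 0.6378936239337767
```

View pics/p4.png

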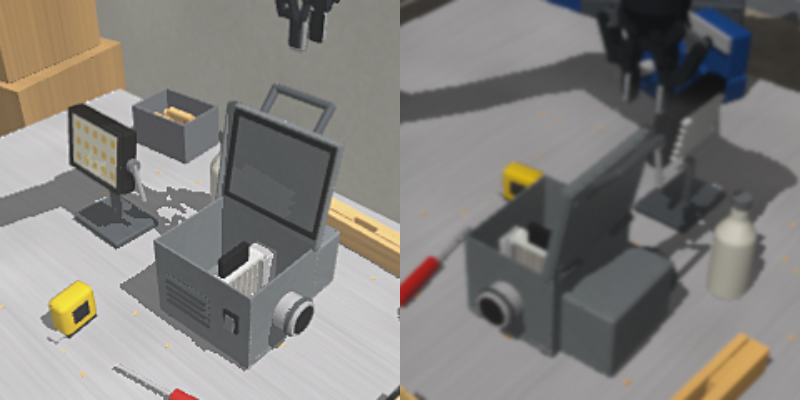

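The flap stands fully back, leaning 9.4°. The black tab is at left-pane (235,262), standing in the box beside white channels. I'll turn +90° so the wrist camera stays clear of the flap, then take a look.

```bash
python3 -m jog '[{"linear":[0,-12,0],"dr":[0,0,0],"gripper":0.2},{"linear":[0,-24,0],"dr":[0,0,0],"gripper":0.2},{"linear":[0,-30,0],"dr":[0,0,0],"gripper":0.2},{"linear":[0,-30,0],"dr":[0,0,0],"gripper":0.2},{"linear":[0,-24,0],"dr":[0,0,0],"gripper":0.2},{"linear":[0,-12,0],"dr":[0,0,-0.071],"gripper":0.2},{"linear":[0,0,5],"dr":[0,0,-0.15],"gripper":0.2},{"linear":[0,0,10],"dr":[0,0,-0.15],"gripper":0.2},{"linear":[0,0,10],"dr":[0,0,-0.15],"gripper":0.2},{"linear":[0,0,15],"dr":[0,0,-0.15],"gripper":0.2},{"linear":[0,0,15],"dr":[0,0,-0.15],"gripper":0.2},{"linear":[0,0,15],"dr":[0,0,-0.15],"gripper":0.2},{"linear":[0,0,15],"dr":[0,0,-0.15],"gripper":0.2},{"linear":[0,0,15],"dr":[0,0,-0.15],"gripper":0.2},{"linear":[0,0,10],"dr":[0,0,-0.15],"gripper":0.2},{"linear":[0,0,5],"dr":[0,0,-0.15],"gripper":0.2},{"linear":[0,0,0],"dr":[0,0,0],"gripper":0.2},{"linear":[0,0,0],"dr":[0,0,0],"gripper":0.2},{"linear":[0,0,0],"dr":[0,0,0],"gripper":0.2}]'
python3 - <<'E'
from h import *
go([.568,.0213,.12],92.4)
c=cam("wrist");w=cloud(c);np.save("w5.npy",w);cv2.imwrite("pics/w5.png",c["image"]);hsv=cv2.cvtColor(c["image"],cv2.COLOR_BGR2HSV)
m=(abs(w[...,2]-.132)<.006)&(hsv[...,2]<70)&(np.hypot(w[...,0]-.568,w[...,1]-.021)<.06)
P=w[m];print(m.sum(),np.median(P[:,2]) if m.any() else 0,cv2.minAreaRect((P[:,:2]*1000).astype(np.float32)) if m.any() else 0)
E
```

```text
t: 23.85
tool_pos: [0.5684, 0.0213, 0.2799]
ee_rot: [[-0.999, -0.04, 0.0], [-0.04, 0.999, -0.0], [-0.0, -0.0, -1.0]]
ft_force: [-0.5, 0.2, 0.2]
grip_width: 0.0343
pos [0.5684 0.0213 0.2799] yaw 92.3 turn dz rad -0.002 then mm [  0.4   0.  159.9] zdir [ 0. -0. -1.] F [-0.5  0.2  0.2] w 0.0343 t 23.85
612 0.13208358402699208 ((560.6505126953125, 20.260459899902344), (53.856441497802734, 9.357804298400879), 2.3210365772247314)
```

View pics/w5.png

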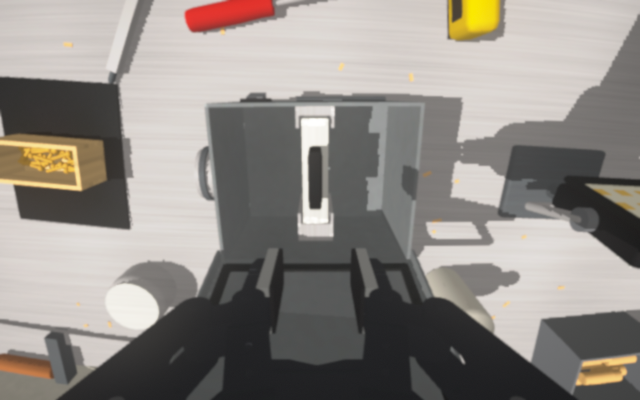

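The wrist view shows the black tab at (316,178) in the middle of the white cassette, upright in the box. Tab centre (0.5607, 0.0203), top z 0.132, yaw 2.3°, all as expected.

```bash
python3 -m jog '[{"linear":[3.5,-0.5,15],"dr":[0,0,0],"gripper":0.2},{"linear":[4,0,25],"dr":[0,0,0],"gripper":0.2},{"linear":[0,0,30],"dr":[0,0,0],"gripper":0.2},{"linear":[0,0,30],"dr":[0,0,0],"gripper":0.2},{"linear":[0,0,25],"dr":[0,0,0],"gripper":0.2},{"linear":[0,0,18],"dr":[0,0,0],"gripper":0.2},{"linear":[0,0,10],"dr":[0,0,0],"gripper":0.2},{"linear":[0,0,6],"dr":[0,0,0],"gripper":0.2},{"linear":[0,0,3],"dr":[0,0,0],"gripper":0.2},{"linear":[0,0,0],"dr":[0,0,0],"gripper":0.2},{"linear":[0,0,0],"dr":[0,0,0],"gripper":0.4},{"linear":[0,0,0],"dr":[0,0,0],"gripper":1},{"linear":[0,0,0],"dr":[0,0,0],"gripper":1},{"linear":[0,0,0],"dr":[0,0,0],"gripper":1},{"linear":[0,0,0],"dr":[0,0,0],"gripper":1},{"linear":[0,0,0],"dr":[0,0,0],"gripper":1}]'
```

```text
t: 25.5
tool_pos: [0.5614, 0.0203, 0.1186]
ee_rot: [[-0.999, -0.042, 0.001], [-0.042, 0.999, 0.0], [-0.001, -0.0, -1.0]]
ft_force: [-0.9, -2.3, 6.1]
grip_width: 0.011
```

Gripped (11 mm). Drawing it straight up, slowly at first.

```bash
python3 -m jog '[{"linear":[0,0,-4],"dr":[0,0,0],"gripper":1},{"linear":[0,0,-8],"dr":[0,0,0],"gripper":1},{"linear":[0,0,-10],"dr":[0,0,0],"gripper":1},{"linear":[0,0,-10],"dr":[0,0,0],"gripper":1},{"linear":[0,0,0],"dr":[0,0,0],"gripper":1}]'
python3 -m jog '[{"linear":[0,0,-10],"dr":[0,0,0],"gripper":1},{"linear":[0,0,-14],"dr":[0,0,0],"gripper":1},{"linear":[0,0,-14],"dr":[0,0,0],"gripper":1},{"linear":[0,0,-14],"dr":[0,0,0],"gripper":1},{"linear":[0,0,-14],"dr":[0,0,0],"gripper":1},{"linear":[0,0,-14],"dr":[0,0,0],"gripper":1},{"linear":[0,0,-14],"dr":[0,0,0],"gripper":1},{"linear":[0,0,-14],"dr":[0,0,0],"gripper":1},{"linear":[0,0,-10],"dr":[0,0,0],"gripper":1},{"linear":[0,0,-10],"dr":[0,0,0],"gripper":1},{"linear":[0,0,-6],"dr":[0,0,0],"gripper":1},{"linear":[0,0,0],"dr":[0,0,0],"gripper":1},{"linear":[0,0,0],"dr":[0,0,0],"gripper":1}]'
python3 - <<'E'
from h import *
# lamp face from colours in side view: yellow LED dots + pale face
c=cam("side");w=cloud(c);img=c["image"];hsv=cv2.cvtColor(img,cv2.COLOR_BGR2HSV)
m=np.zeros((400,640),np.uint8);s=np.zeros_like(m);s[90:180,225:285]=1
m=((hsv[...,2]>150)&(s>0)&(w[...,2]>.1)&(np.hypot(w[...,0]-.563,w[...,1]-.33)<.11)).astype(np.uint8)
k,l,st,ce=cv2.connectedComponentsWithStats(m);i=1+np.argmax(st[1:,4]);mm=l==i
P=w[mm];print(st[i])
for _ in range(5):
    g=P.mean(0);n=np.linalg.svd(P-g)[2][2];P=P[abs((P-g)@n)<.005]
n*=-np.sign(n[0]);print(len(P),g.round(4),n.round(3),"yaw",np.degrees(np.arctan2(-n[1],-n[0])))
b=cv2.minAreaRect(np.argwhere(mm)[:,::-1].astype(np.float32));
# quad corners via rays on the plane
h=cv2.convexHull(np.argwhere(mm)[:,::-1].astype(np.int32));q=cv2.approxPolyDP(h,4,True).reshape(-1,2);print(q.tolist())
p=cv2.undistortPoints(q.astype(float).reshape(-1,1,2),c["K"],c["D"]).reshape(-1,2);d=np.c_[p[:,0],-p[:,1],-np.ones(len(p))]@c["T"][:3,:3].T;o=c["T"][:3,3]
X=o+d*(((g-o)@n)/(d@n))[:,None];print(X.round(4),X.mean(0).round(4))
cv2.imwrite("pics/lamp.png",cv2.resize(img[60:240,200:440],None,fx=3,fy=3))
go([.5,.3,.25])
E
```

```text
t: 26.0
tool_pos: [0.562, 0.0207, 0.1517]
ee_rot: [[-0.999, -0.042, 0.003], [-0.042, 0.999, 0.001], [-0.003, 0.0, -1.0]]
ft_force: [1.6, -0.5, -3.7]
grip_width: 0.0108
t: 27.3
tool_pos: [0.5606, 0.0206, 0.2834]
ee_rot: [[-0.999, -0.042, -0.001], [-0.042, 0.999, -0.0], [0.001, -0.0, -1.0]]
ft_force: [0.0, -0.2, -3.9]
grip_width: 0.0109
[234 109  26  43 718]
717 [0.563  0.3443 0.1618] [-0.986 -0.002  0.164] yaw 0.142702563902071
[[258, 151], [234, 135], [234, 109], [259, 123]]
[[0.5559 0.2912 0.1183]
 [0.5561 0.4066 0.1215]
 [0.5695 0.4029 0.2017]
 [0.5697 0.2883 0.2013]] [0.5628 0.3472 0.1607]
pos [0.5604 0.0206 0.2832] yaw 92.4 turn dz rad -0.0 then mm [ 48.6 281.7  33.2] zdir [-0.001 -0.    -1.   ] F [-0.1  0.3 -2.3] w 0.0107 t 27.35
```

View pics/lamp.png

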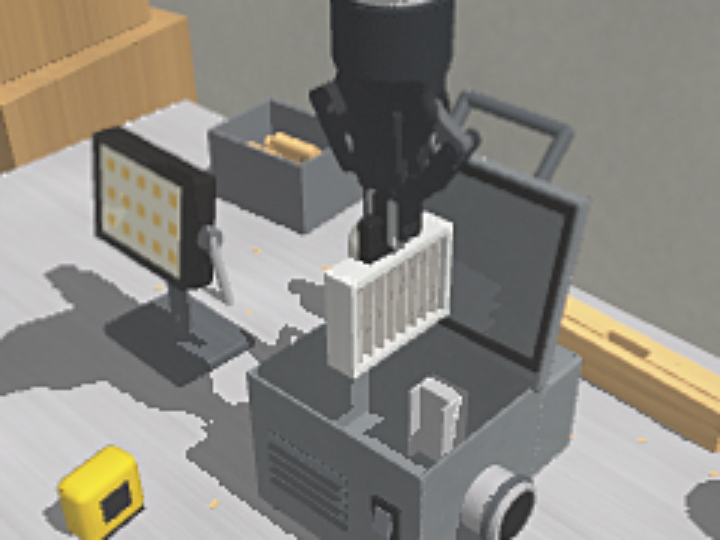

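The cassette hangs upright and clear of the box, at (390,290) in this crop. The lamp face is at (145,215). The earlier wrist view suggested some lamp yaw, so I'll cross-check that against the w5 cloud before placing.

```bash
python3 - <<'E'
from h import *
w=np.load("w5.npy");img=cv2.imread("pics/w5.png")
m=(w[...,2]>.10)&(w[...,1]>.2)&(w[...,0]>.4)&(w[...,0]<.7)
P=w[m];print(m.sum(),np.percentile(P,[0,50,100],axis=0).round(3))
# face plane from wrist (bright px) and top rim line
hsv=cv2.cvtColor(img,cv2.COLOR_BGR2HSV)
f=m&(hsv[...,2]>140);Q=w[f];print('bright',f.sum(),Q.mean(0) if f.any() else 0)
for Q in [Q]:
    for _ in range(4): 
        g=Q.mean(0);n=np.linalg.svd(Q-g)[2][2];Q=Q[abs((Q-g)@n)<.004]
    n*=-np.sign(n[0]);print(len(Q),g,n,np.degrees(np.arctan2(-n[1],-n[0])))
t=m&(w[...,2]>.21);T=w[t];print('top',t.sum(),cv2.minAreaRect((T[:,:2]*1000).astype(np.float32)) )
# side view now: panel incl. dark frame, and foot; scene too
for nm in("side","scene"):
    c=cam(nm);w=cloud(c);hsv=cv2.cvtColor(c["image"],cv2.COLOR_BGR2HSV)
    d=np.hypot(w[...,0]-.58,w[...,1]-.345)<.13
    t=d&(w[...,2]>.2125)&(w[...,2]<.228);T=w[t];print(nm,'top',t.sum(),cv2.minAreaRect((T[:,:2]*1000).astype(np.float32)),np.median(T[:,2]))
    t=d&(hsv[...,2]<110)&(w[...,2]>.004)&(w[...,2]<.03);T=w[t];print(nm,'foot',t.sum(),cv2.minAreaRect((T[:,:2]*1000).astype(np.float32)),np.median(T[:,2]))
    t=d&(w[...,2]>.115)&(w[...,2]<.205)
    T=w[t];T=T[T[:,1]>.15]
    for _ in range(8):
        g=np.median(T,0) if _==0 else T.mean(0);n=np.linalg.svd(T-g)[2][2];T=T[abs((T-g)@n)<max(.004,.02-.004*_)]
    n*=-np.sign(n[0]);print(nm,'plane',len(T),g.round(4),np.degrees(np.arctan2(-n[1],-n[0])),n[2],T[:,1].min(),T[:,1].max())
E
```

```text
5699 [[0.55  0.255 0.1  ]
 [0.571 0.271 0.16 ]
 [0.611 0.357 0.213]]
bright 1066 [0.56930663 0.29827723 0.14085775]
512 [0.57079272 0.29355068 0.13812229] [-0.91373422 -0.40497152  0.03298231] 23.903157735980734
top 82 ((592.7152099609375, 270.35321044921875), (19.226726531982422, 4.743302345275879), 21.47640037536621)
side top 214 ((578.5840454101562, 340.7745361328125), (31.388330459594727, 141.1347198486328), 1.4111111164093018) 0.21402702288374362
side foot 575 ((581.9066772460938, 341.5489501953125), (99.6910629272461, 130.58030700683594), 0.6568615436553955) 0.012965050920037524
side plane 928 [0.5626 0.3413 0.1596] 1.1560369641349546 0.17278210596760302 0.2586470727676549 0.41752564076513415
scene top 238 ((586.9723510742188, 340.6656494140625), (149.83615112304688, 35.9289665222168), 89.17051696777344) 0.2148368653406234
scene foot 692 ((582.8161010742188, 352.90087890625), (131.82852172851562, 220.94955444335938), 19.79597282409668) 0.013315756101668463
scene plane 374 [0.5993 0.3207 0.1622] -4.939314315045807 0.12029405494510995 0.2521971170959437 0.3999393079256689
```

The foot (99.7×130.6 mm, centre y 0.3415, yaw 0.7°) and the panel's top edge from two views agree. Lamp face ≈ (0.563, 0.342, 0.160), yaw ≈ 0.5°; the tilted reading from the wrist image was only from its edge. The cassette centre should go to (0.463, 0.342, 0.160).

```bash
python3 -c "
from h import *
go([.445,.21,.283])"
python3 -m jog '[{"linear":[5,8,0],"dr":[0,0,0],"gripper":1},{"linear":[8,12,0],"dr":[0,0,0],"gripper":1},{"linear":[12,18,0],"dr":[0,0,0],"gripper":1},{"linear":[14,22,0],"dr":[0,0,0],"gripper":1},{"linear":[14,22,0],"dr":[0,0,0],"gripper":1},{"linear":[14,22,0],"dr":[0,0,0],"gripper":1},{"linear":[14,22,0],"dr":[0,0,0],"gripper":1},{"linear":[12,22,0],"dr":[0,0,0],"gripper":1},{"linear":[9,18,0],"dr":[0,0,0],"gripper":1},{"linear":[4,12,0],"dr":[0,0,0],"gripper":1},{"linear":[2,6,0],"dr":[0,0,0],"gripper":1},{"linear":[0,0,0],"dr":[0,0,0],"gripper":1}]'
python3 -m jog '[{"linear":[0,0,0],"dr":[0,0,0.04],"gripper":1},{"linear":[0,0,0],"dr":[0,0,0.08],"gripper":1},{"linear":[0,0,0],"dr":[0,0,0.12],"gripper":1},{"linear":[0,0,0],"dr":[0,0,0.12],"gripper":1},{"linear":[0,0,0],"dr":[0,0,0.12],"gripper":1},{"linear":[0,0,0],"dr":[0,0,0.12],"gripper":1},{"linear":[0,0,0],"dr":[0,0,0.12],"gripper":1},{"linear":[0,0,0],"dr":[0,0,0.12],"gripper":1},{"linear":[0,0,0],"dr":[0,0,0.12],"gripper":1},{"linear":[0,0,0],"dr":[0,0,0.12],"gripper":1},{"linear":[0,0,0],"dr":[0,0,0.12],"gripper":1},{"linear":[0,0,0],"dr":[0,0,0.12],"gripper":1},{"linear":[0,0,0],"dr":[0,0,0.12],"gripper":1},{"linear":[0,0,0],"dr":[0,0,0.1],"gripper":1},{"linear":[0,0,0],"dr":[0,0,0.05],"gripper":1},{"linear":[0,0,0],"dr":[0,0,0.014],"gripper":1},{"linear":[0,0,0],"dr":[0,0,0],"gripper":1},{"linear":[0,0,0],"dr":[0,0,0],"gripper":1}]'
python3 -c "
from h import *
go([.463,.342,.2185],.5)"
```

```text
pos [0.5605 0.0206 0.2831] yaw 92.4 turn dz rad -0.0 then mm [107.4 194.1   0.2] zdir [-0.001 -0.    -1.   ] F [ 0.7 -1.1 -2.2] w 0.0109 t 27.45
t: 28.65
tool_pos: [0.4449, 0.2005, 0.2838]
ee_rot: [[-0.999, -0.044, 0.0], [-0.044, 0.999, 0.0], [-0.0, 0.0, -1.0]]
ft_force: [-0.1, -0.8, -2.7]
grip_width: 0.0111
t: 30.45
tool_pos: [0.4454, 0.1994, 0.2838]
ee_rot: [[-0.009, 1.0, 0.0], [1.0, 0.009, -0.0], [-0.0, 0.0, -1.0]]
ft_force: [-0.8, -0.0, -2.9]
grip_width: 0.0106
pos [0.4454 0.1994 0.2838] yaw 0.5 turn dz rad 0.0 then mm [142.4  18.8  65.3] zdir [ 0. -0. -1.] F [-0.8 -0.  -2.9] w 0.0106 t 30.45
```

```bash
python3 -m jog '[{"linear":[6,1,2],"dr":[0,0,0],"gripper":1},{"linear":[12,2,5],"dr":[0,0,0],"gripper":1},{"linear":[18,2,8],"dr":[0,0,0],"gripper":1},{"linear":[20,3,10],"dr":[0,0,0],"gripper":1},{"linear":[20,3,10],"dr":[0,0,0],"gripper":1},{"linear":[20,3,10],"dr":[0,0,0],"gripper":1},{"linear":[18,2,8],"dr":[0,0,0],"gripper":1},{"linear":[14,1.5,6],"dr":[0,0,0],"gripper":1},{"linear":[8,1,4],"dr":[0,0,0],"gripper":1},{"linear":[4,0.3,1.5],"dr":[0,0,0],"gripper":1},{"linear":[2.4,0,0.8],"dr":[0,0,0],"gripper":1},{"linear":[0,0,0],"dr":[0,0,0],"gripper":1},{"linear":[0,0,0],"dr":[0,0,0],"gripper":1},{"linear":[0,0,0],"dr":[0,0,0],"gripper":1},{"linear":[0,0,0],"dr":[0,0,0],"gripper":1}]'
python3 - <<'E'
from h import *
go([.463,.342,.2185],.5)
a=cam("side");b=cam("scene")
cv2.imwrite("pics/p8.png",np.hstack([cv2.resize(a["image"][40:240,130:370],(480,400)),cv2.resize(b["image"][60:260,290:450],(320,400))]))
w=cloud(a);hsv=cv2.cvtColor(a["image"],cv2.COLOR_BGR2HSV)
t=(hsv[...,1]<70)&(hsv[...,2]>110)&(w[...,2]>.10)&(w[...,2]<.215)&(abs(w[...,0]-.455)<.04)&(abs(w[...,1]-.342)<.08)
T=w[t];print(t.sum(),np.percentile(T,[1,99],axis=0).round(4))
F=T[T[:,0]<.456];g=F.mean(0);n=np.linalg.svd(F-g)[2][2];n*=-np.sign(n[0]);print('face',len(F),g.round(4),n.round(3))
w=cloud(b);t=(w[...,2]>.15)&(abs(w[...,0]-.58)<.06)&(w[...,1]>.22)&(w[...,1]<.45)
E
```

```text
t: 31.95
tool_pos: [0.4629, 0.3421, 0.2188]
ee_rot: [[-0.008, 1.0, 0.0], [1.0, 0.008, 0.0], [0.0, 0.0, -1.0]]
ft_force: [-0.5, 0.5, -2.4]
grip_width: 0.0108
pos [0.4629 0.3421 0.2188] yaw 0.5 turn dz rad -0.0 then mm [-0.1  0.1  0.3] zdir [ 0.  0. -1.] F [-0.5  0.5 -2.4] w 0.0108 t 31.95
824 [[0.4481 0.2871 0.1208]
 [0.4746 0.394  0.205 ]]
face 555 [0.4522 0.3387 0.1609] [-1.     0.001  0.003]
```

View pics/p8.png

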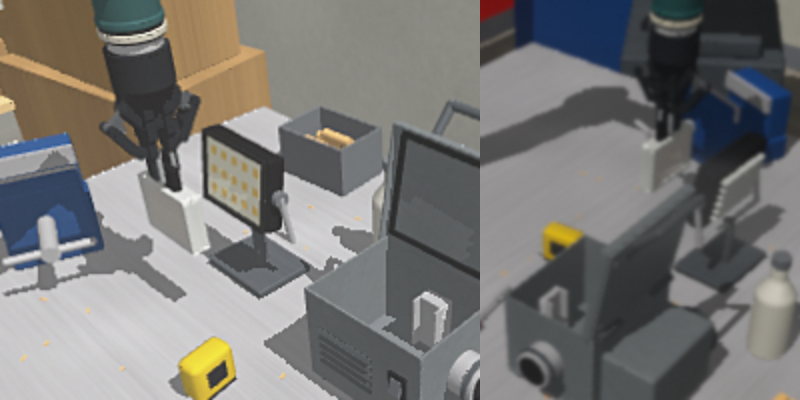

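The cassette is upright at left-pane (172,215) in front of the lit face. Measured centre (0.461, 0.3405, ~0.161) against a target of (0.463, 0.342, 0.160), with the face normal level and square. The flap is open and the bystanders in view are where they were. Handing in.

```bash
python3 -m jog '[{"linear":[0,0,0],"dr":[0,0,0],"gripper":1},{"linear":[0,0,0],"dr":[0,0,0],"gripper":1}]'; python3 -c "
from rig import r
print(r.job_done())"
```

```text
t: 32.25
tool_pos: [0.4627, 0.3424, 0.2185]
ee_rot: [[-0.009, 1.0, 0.0], [1.0, 0.009, 0.0], [0.0, 0.0, -1.0]]
ft_force: [-0.8, -0.0, -3.6]
grip_width: 0.011
the job is handed in; nothing more can be done
None
```

The job is done and handed in at about 32 s. The gripper is holding the cassette upright and still, about 10 cm in front of the lamp's lit face.

- **Tray:** it stands level on the mat, within about 2 mm of the mat's centre; contact when setting it down was about 5 N.
- **Flap:** it was swung to its stop and stayed there after release, leaning back 9.4° by measurement (the stop is 10°).
- **Cassette:** drawn straight up without a snag. Its centre measures (0.461, 0.3405, 0.161) against the lamp face at about (0.563, 0.342, 0.160). It is square to the lamp within about 1°, and the grip is firm.

**Checks that disagreed or were missing:**
- **Lamp angle:** one wrist view, catching the lamp only at its edge, suggested it was turned by about 20°. The lamp's foot and its top edge, seen in the two fixed cameras, agreed on 0 to 1°, so I used that.
- **Force on the handle:** the wrist force reached about 40 N for a moment while swinging the flap, pulling through the fingers on the handle. I eased the path and it dropped.
- **Other things on the bench:** they looked undisturbed in the pictures, but I did not measure them individually.

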